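# Take the orange forceps caddy off its keyhole screw for washing

## Robot

A 6-joint arm with a two-finger parallel gripper is mounted at the origin on the work surface. World frame = base frame: x ahead of the robot, y to its left, z up, the work surface at z = 0. Lengths are in mm, angles in rad, forces in N, time in s.
With the tool pointing down it reaches from about 300 to 775 mm from the base axis. Payload 14.6 kg.
Tool frame: the origin (TCP) lies on the centre line of the jaws, within the pads' length; the fingertips stand 14 mm ahead of it and the grasp point (between the pads) lies 5 mm behind it; z points along the fingers, y is the line along which they close (so a half turn about z gives the same grasp; the last joint's range is limited). The gripper opens to 85 mm and grips with 20 to 120 N. Pads are 22 mm wide; open, the fingers measure 114 mm over their backs; the gripper's body (76 mm by 85 mm) begins 54 mm behind the grasp point. The pads swing forward as they close: fully open they stand 13 mm farther back than shut.
Start: joints at [1.269, 0.3, 1.521, -0, 1.321, -0.067], TCP at [127.955, 534.899, 245.281] pointing down, gripper open.
Joint ranges: [-3.03, 3.03], [-0.79, 2.21], [0.23, 2.52], [-1.04, 4.18], [0, 3.07], [-2.55, 2.55]. Speed limits (rad/s): [2.22, 2.22, 2.57, 3.14, 3.14, 3.14].

## Interface

Orientations are given as a unit quaternion [w, x, y, z].
In Python, from cell import r gives the robot as it stands.
- The arm moves only by the tool play_rows, never from a script. Its argument "increments" is a list of rows, each an object of numbers: "claw": the finger opening in cm, from 0 to 8.54; "tx", "ty", "tz": the shift along the world's x, y, z in cm; "turn": the turn about the world's z in degrees. In form: [{"claw": .., "tx": .., "ty": .., "tz": .., "turn": ..}, ...]. A call has 1 to 20 rows; each row shifts and turns the commanded pose from where the row before left it; what a row does not reach is not made up. A row lasts 1/8 s, in which the tool goes at most 62.5 mm and 10.7 degrees, less where a joint would pass 70% of its speed; a pose out of reach is approached as far as the arm can. A call is refused whole if a number of a shift passes 6.25 or a number of a turn 10.7, either way. A call with a gripper value outside its range is refused whole. The fingers move at their own pace and stop on an object; "newtons" is the grip in N (left out, the last holds). Time passes only in rows, so rows that do not move let the fingers close. It gives the time, the measured TCP pose, the force, the opening and the grip force at its end, in the units of the state.
- r.state(): the state, without advancing time (a new reading comes with each control period).
- r.get_image(name): name is "scene" or "top" or "wrist"; returns a dict with "frame" (400x640x3 uint8, red, green, blue), "fovy" (degrees; the focal length in pixels is half the picture's height over the tangent of half this angle, whatever the lens; pixels are square), "cx", "cy" (the principal point, pixels), "R" (3x3) and "t" (3): a world point X has camera coordinates R X + t; the wrist camera has in their place "mount" (4x4, takes a point from camera to tool coordinates, whose origin is the TCP and whose axes are the flange's). Camera axes: x right, y down, z forward; pixel columns grow to the right and rows downward; lengths in mm; the calibration is good to about 2 mm. A picture is of the moment at which its call begins: read the wrist's pose just before it. There is no depth.
- r.sign_off(): hands the job in; it is judged then, once.
Trained networks look in the newest picture that a camera, given by its name, has taken for a name from the list of things; names that differ only in an ending like _2 or _b are one class to them, and where a whole thing is asked for, a point or a joint stands for the part that bears it (a point fixed in the world has none). Each returns a list of dicts, best first, with "p" (0 to 1); they miss things now and then, are a little off and sometimes report something else, mostly with a low value. They report only what shows in the picture. A call takes as long as a camera call. They do not tell look-alikes from the thing itself.
- r.find_in(camera, query): "point" ([x, y, z] in mm, in world coordinates, good to about 4 mm: the middle of the surface that is visible of it).
- r.tip_of(camera, query): "point" ([x, y, z] in mm, in world coordinates, good to about 4 mm: a listed point, or the origin of a listed thing).
The state is a dict: "t": time; "qpos": joint angles; "dq": joint speeds; "joint_efforts": joint torques, N m; "tool_pos": TCP position; "ee_rot": TCP orientation; "wrist_force": force on the tool from outside, world axes, zero at the start; "ft_torque": the same for the moment, N m; "width": finger opening in mm; "grip_force": force on a finger pad.
Only numpy, scipy, OpenCV 4.12 (cv2) and the standard library are available. Lean on these libraries where they do the work, as an engineer would, in place of code of your own. Each camera call takes 0.05 s, during which the arm holds its last target. There are 200 camera calls.

## Task

The orange caddy hanging on the small white board needs a wash: take hold of the tab on its top, lift it until the screw head is in the wide part of its keyhole, pull it straight off the board, and stand it upright on the floor of the empty white tray beside the board. Set it down rather than dropping it, and leave the blue caddy hanging where it is.

Things in the scene. Friction and masses are not known exactly. Their poses are not given: they have to be found in the camera images.
- orange_caddy: Orange plastic caddy, 0.22 kg, hung on one screw, leaning < 3 deg. Origin: centre of flat underside, z up, front -x. Trough 60 (x) x 84 (y) x 50 mm. Back plate x 24 to 30, up to z 150 mm. Grip tab on top: x 20 to 30, y -20 to 20, z 150 to 200 mm. Keyhole at y 0: 38 mm hole centred z 93, 12 mm slot above it up to z 128. Raise it 31 mm (22 to 39 will do), then pull to its -x; 30 mm clears the head.
- blue_caddy: The blue caddy, same shape, size, origin and axes as the orange one, hanging on the board's other screw; it stays there. Both start with their undersides about 46 mm above the table, back plates close to the board, the screw's shank at the top of the slot.
- board: White upright board, fixed: 18 mm thick, 280 mm wide (y), 190 mm tall, steel foot behind. Origin: on the table, in its front face, mid-width; x points into the board, caddies hang on its -x side, which faces away from the robot; z up. Two steel screws stand out at y -75 and +75 mm, z 170 mm: shank 8 mm across, 10 mm long, then a round head 20 mm across, 5 mm thick. The orange caddy may hang on either.
- wash_tray: Empty white wash tray, fixed, open on top: 240 (x) x 320 (y) mm outside, 55 mm tall, walls 5 mm, floor top 5 mm above its origin. Origin: centre of its underside; z up. It stands to the right (-y) of the board. The other white tray, with a wide grey ring in it, is not meant.
There are look-alikes about, which are no part of the job. Several things have the shape of the orange_caddy; the one meant has the colours described above.

How it is judged (in metres and radians):
On the way, in this order (a step that is already met when the one before it is completed fails the run):
1. the orange caddy has been lifted at least 18 mm while still against the board, so that the screw head is in the wide hole (z of orange_caddy in the frame of board above 0.064 m and x of orange_caddy in the frame of board above -0.06 m).
2. the orange caddy has been pulled off the screw, at least 30 mm away from the board (x of orange_caddy in the frame of board below -0.0605 m), for 0.05 s.
At the end, for the whole second after the job is handed in: The orange caddy stands at rest in the wash tray: its origin within the tray's walls and at most 10 mm above the tray's floor, upright within 10 degrees, any yaw. The blue caddy still hangs within 30 mm of where it started, tilted less than 15 degrees (x of orange_caddy in the frame of wash_tray between -0.115 and 0.115 m and y of orange_caddy in the frame of wash_tray between -0.155 and 0.155 m and z of orange_caddy in the frame of wash_tray between 0 and 0.015 m and angle between orange_caddy's own z axis and vertical below 0.175 rad and linear speed of orange_caddy below 0.03 m/s and distance of blue_caddy from where it was at the start of the episode below 0.03 m and angle between blue_caddy's own z axis and vertical below 0.26 rad); the robot touches nothing.
It fails at once if the orange caddy is dropped (let go more than about 20 mm above where it lands) (contact force between the fingers and orange_caddy below 0.05 N and linear speed of orange_caddy above 0.65 m/s).
It fails at once if the blue caddy is knocked off its screw or moved more than 60 mm (distance of blue_caddy from where it was at the start of the episode above 0.06 m).
It also fails if it takes over 40 s, if anything falls off the work surface, if the arm or the gripper's body presses on something with over 40 N, if the wrist force passes 120 N, or if a joint passes its speed limit or range.

## Working session

There is one attempt and no reset: what is moved stays moved. The work goes in short steps, Python scripts to look and compute and a tool call to move; the robot and the scene stay as the last step left them, time stands still between calls to the robot, and variables do not carry over. Pictures are saved under pics/ and viewed, at most 10 in all, crops included, and the job is handed in when it is done.

Besides the shell and the picture viewer there is one more tool, called in YAML: its name, and indented under it one key for each argument. play_rows: Moves the arm, as the interface text tells. Its arguments: {"type":"object","properties":{"increments":{"type":"array"},"newtons":{"type":"number"}},"required":["increments"]}

```bash
mkdir -p pics; python3 - <<'E'
from cell import r
import cv2
s=r.state();print({k:s[k] for k in('t','tool_pos','ee_rot','width')})
for c in('scene','top'):
    im=r.get_image(c);cv2.imwrite(f'pics/{c}0.png',im['frame'][:,:,::-1])
    print(c,im['fovy'],im['cx'],im['cy'],im['R'],im['t'])
    for q in('orange_caddy','blue_caddy','board','wash_tray'):
        for f in('find_in','tip_of'):
            for d in getattr(r,f)(c,q)[:4]:print(c,q,f,[round(v) for v in d['point']],round(d['p'],2),{k:v for k,v in d.items() if k not in('p','point')})
print(r.state()['t'])
E
```

```text
{'t': 0.0, 'tool_pos': array([127.89669588, 534.688769  , 244.69474239]), 'ee_rot': array([-1.10719886e-04,  1.17138224e-01,  9.93115442e-01, -5.85533777e-04]), 'width': 85.34647367374777}
scene 50.473048588460806 323.09607459208115 197.9928712343315 [[-0.80891933  0.58781319 -0.01118804]
 [ 0.38552749  0.5159845  -0.76493696]
 [-0.44386718 -0.62308558 -0.64400798]] [ 458.94761485 -151.84143289 1082.61291127]
scene orange_caddy find_in [676, 256, 53] 0.95 {}
scene orange_caddy find_in [365, -69, 126] 0.85 {}
scene orange_caddy find_in [499, 274, 110] 0.72 {}
scene orange_caddy find_in [515, 125, 99] 0.71 {}
scene orange_caddy tip_of [694, 255, -1] 0.82 {}
scene orange_caddy tip_of [537, 125, 41] 0.64 {}
scene blue_caddy tip_of [522, 273, 48] 0.9 {}
scene board find_in [500, 220, 129] 0.56 {}
scene board tip_of [501, 201, -1] 0.63 {}
scene wash_tray find_in [490, -334, 15] 0.59 {}
scene wash_tray tip_of [496, -332, -1] 0.59 {}
top 48.42398767711596 322.5402817657485 198.54274047592253 [[ 0.02018535 -0.99972118 -0.01225223]
 [-0.98254427 -0.01756882 -0.18519743]
 [ 0.18493054  0.01577664 -0.98262495]] [ -42.59602199  538.48277979 1041.32683785]
top orange_caddy find_in [544, 113, 94] 0.95 {}
top orange_caddy find_in [356, -49, 8] 0.74 {}
top orange_caddy find_in [665, 247, 69] 0.64 {}
top orange_caddy find_in [500, -344, 6] 0.47 {}
top orange_caddy tip_of [695, 255, 4] 0.85 {}
top orange_caddy tip_of [356, -47, 1] 0.77 {}
top blue_caddy tip_of [525, 273, 52] 0.88 {}
top board find_in [452, 186, 11] 0.94 {}
top board tip_of [498, 192, 4] 0.71 {}
top wash_tray find_in [500, -343, 8] 0.62 {}
top wash_tray tip_of [498, -330, 3] 0.87 {}
0.9
```

View pics/scene0.png

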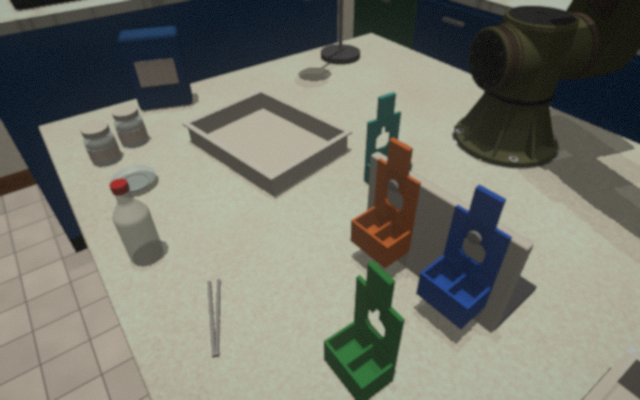

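View pics/top0.png

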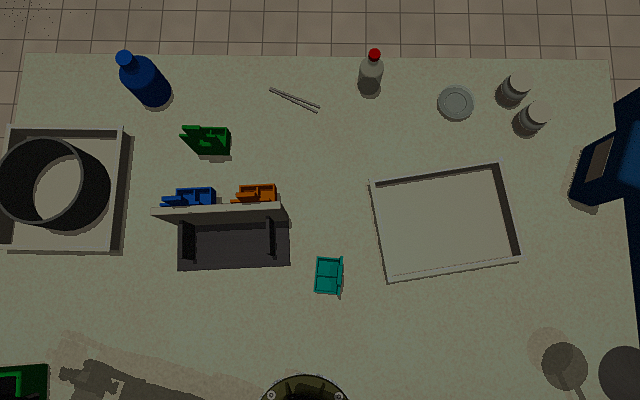

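The scene view shows the orange caddy on the board's right screw at about (395,200), with blue next to it at (465,260) and the green and teal look-alikes free-standing. The top view puts the empty tray at about (445,222), and the ring tray at far left is not the one meant. I'll move above the orange tab.

play_rows:
  increments:
    - {"claw": 8.5,"tz": 6}
    - {"tz": 6}
    - {"tx": 4.1,"ty": -4,"turn": -7.1}
    - {"tx": 4.1,"ty": -4,"turn": -7.1}
    - {"tx": 4.1,"ty": -4,"turn": -7.1}
    - {"tx": 4.1,"ty": -4,"turn": -7.1}
    - {"tx": 4.1,"ty": -4,"turn": -7.1}
    - {"tx": 4.1,"ty": -4,"turn": -7.1}
    - {"tx": 4.1,"ty": -4,"turn": -7.1}
    - {"tx": 4.1,"ty": -4,"turn": -7.1}
    - {"tx": 4.1,"ty": -4,"turn": -7.1}
    - {"tx": 4.1,"ty": -4,"turn": -7.1}
    - {"tx": 0}
    - {"tx": 0}

```text
$.increments[0]: bad value
```

```bash
cat > h.py <<'E'
from cell import r
import cv2, numpy as np
from scipy.spatial.transform import Rotation as Rt
def proj(im,P):
    P=np.atleast_2d(P)
    if 'mount' in im:
        T=im['T']; c=(np.linalg.inv(T)@np.c_[P,np.ones(len(P))].T)[:3].T
    else: c=P@np.array(im['R']).T+im['t']
    f=im['frame'].shape[0]/2/np.tan(np.radians(im['fovy'])/2)
    return np.c_[im['cx']+f*c[:,0]/c[:,2],im['cy']+f*c[:,1]/c[:,2]]
def wrist():
    s=r.state(); im=r.get_image('wrist')
    M=np.eye(4);M[:3,:3]=Rt.from_quat(np.roll(s['ee_rot'],-1)).as_matrix();M[:3,3]=s['tool_pos']
    im['T']=M@im['mount'];return s,im
E
python3 - <<'E'
from h import *
s,w=wrist();print({k:s[k] for k in('t','tool_pos','ee_rot','wrist_force')})
cv2.imwrite('pics/w1.png',w['frame'][:,:,::-1])
import pickle
pickle.dump({'wrist':w,'top':r.get_image('top'),'scene':r.get_image('scene')},open('v1.pkl','wb'))
for q in('orange_caddy','blue_caddy'):
    for d in r.tip_of('wrist',q):print(q,d)
E
```

```text
{'t': 0.9, 'tool_pos': array([127.94760542, 534.89692696, 245.27187752]), 'ee_rot': array([-1.78448898e-05,  1.17136150e-01,  9.93115865e-01, -1.59691788e-05]), 'wrist_force': array([ 0.47442172,  0.23362287, -0.18395551])}
```

View pics/w1.png

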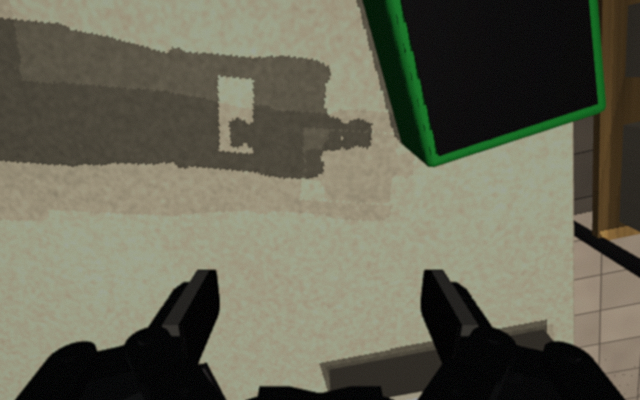

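The move was refused because each row needs all its fields, so this picture is still from the start pose: it shows fingers at (190,310) and (455,310) and nothing that matters. I'll resend it with full rows.

play_rows:
  increments:
    - {"claw": 8.5,"tx": 0,"ty": 0,"tz": 6,"turn": 0}
    - {"claw": 8.5,"tx": 0,"ty": 0,"tz": 6,"turn": 0}
    - {"claw": 8.5,"tx": 4.1,"ty": -4,"tz": 0,"turn": -7.1}
    - {"claw": 8.5,"tx": 4.1,"ty": -4,"tz": 0,"turn": -7.1}
    - {"claw": 8.5,"tx": 4.1,"ty": -4,"tz": 0,"turn": -7.1}
    - {"claw": 8.5,"tx": 4.1,"ty": -4,"tz": 0,"turn": -7.1}
    - {"claw": 8.5,"tx": 4.1,"ty": -4,"tz": 0,"turn": -7.1}
    - {"claw": 8.5,"tx": 4.1,"ty": -4,"tz": 0,"turn": -7.1}
    - {"claw": 8.5,"tx": 4.1,"ty": -4,"tz": 0,"turn": -7.1}
    - {"claw": 8.5,"tx": 4.1,"ty": -4,"tz": 0,"turn": -7.1}
    - {"claw": 8.5,"tx": 4.1,"ty": -4,"tz": 0,"turn": -7.1}
    - {"claw": 8.5,"tx": 4.1,"ty": -4,"tz": 0,"turn": -7.1}
    - {"claw": 8.5,"tx": 0,"ty": 0,"tz": 0,"turn": 0}
    - {"claw": 8.5,"tx": 0,"ty": 0,"tz": 0,"turn": 0}

```text
t: 2.9
tool_pos: [537.7, 135.2, 365.2]
ee_rot: [-0.0, 0.672, 0.741, -0.0]
wrist_force: [0.6, 0.2, -0.1]
width: 85.0
grip_force: 0.0
```

```bash
python3 - <<'E'
from h import *
s,w=wrist();print({k:s[k] for k in('t','tool_pos','ee_rot','wrist_force')})
cv2.imwrite('pics/w2.png',w['frame'][:,:,::-1])
import pickle
pickle.dump({'wrist':w,'top':r.get_image('top'),'scene':r.get_image('scene')},open('v1.pkl','wb'))
for q in('orange_caddy','blue_caddy','board'):
    for d in r.tip_of('wrist',q):print(q,d)
E
```

```text
{'t': 2.9, 'tool_pos': array([537.67856172, 135.15987843, 365.18420869]), 'ee_rot': array([-1.98745388e-04,  6.71807773e-01,  7.40725505e-01, -5.45801200e-05]), 'wrist_force': array([ 0.5527986 ,  0.24473548, -0.08999697])}
orange_caddy {'point': [536.8, 121.4, 48.4], 'p': 0.88}
orange_caddy {'point': [690.1, 250.8, -2.4], 'p': 0.86}
orange_caddy {'point': [356.8, -46.6, -1.1], 'p': 0.64}
blue_caddy {'point': [523.6, 273.0, 45.4], 'p': 0.93}
board {'point': [501.1, 195.8, 1.8], 'p': 0.71}
```

View pics/w2.png

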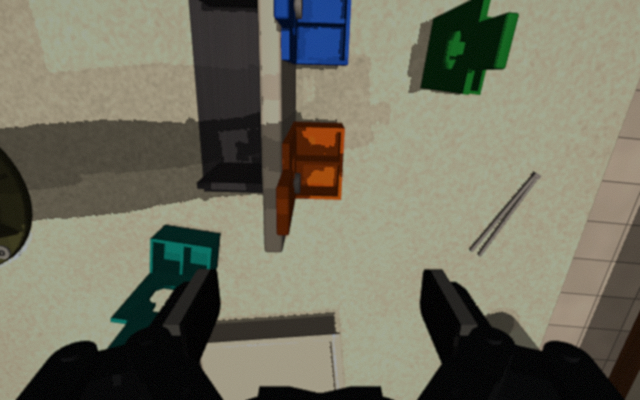

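The wrist view shows the orange trough at (318,160) and its tab at (283,210), against the board's edge at (273,130). I'll fit the caddy's pose to its outline in all three views.

```bash
cat > fit.py <<'E'
from h import *
import pickle
from scipy.optimize import minimize
V=pickle.load(open('v1.pkl','rb'))
for c in('top','scene'): V[c]['frame']=np.ascontiguousarray(cv2.imread(f'pics/{c}0.png')[:,:,::-1])
B=np.array([[-30,30,-42,42,0,50],[24,30,-42,42,0,150],[20,30,-20,20,150,200]],float)
C=[np.array([[x,y,z] for x in b[:2] for y in b[2:4] for z in b[4:]]) for b in B]
a=np.linspace(0,2*np.pi,24,endpoint=False)
S=4
def mask(im,p):
    R=(Rt.from_euler('z',p[3])*Rt.from_euler('y',p[4])).as_matrix()
    m=np.zeros((400*S,640*S),np.uint8)
    for c in C:
        q=cv2.convexHull(((proj(im,c@R.T+p[:3])+.5)*S).astype(np.int32)); cv2.fillConvexPoly(m,q,1)
    return m
def fit(p0,lo,hi,views=('wrist','top','scene')):
    obs={}
    for v in views:
        h=cv2.cvtColor(V[v]['frame'],cv2.COLOR_RGB2HSV); m=cv2.inRange(h,(lo,110,40),(hi,255,255))
        m=cv2.morphologyEx(m,cv2.MORPH_CLOSE,np.ones((15,15)))  # fills the keyhole
        n,l,st,ce=cv2.connectedComponentsWithStats(m)
        roi=mask(V[v],p0)[S//2::S,S//2::S]; k=max(range(1,n),key=lambda i:(roi[l==i]).sum())
        obs[v]=cv2.resize((l==k).astype(np.uint8),None,fx=S,fy=S,interpolation=cv2.INTER_NEAREST)
    def iou(v,p): m=mask(V[v],p);return (m&obs[v]).sum()/(m|obs[v]).sum()
    f=lambda p:-sum(iou(v,p) for v in views)
    sx=np.vstack([p0]+[np.array(p0)+d for d in np.diag([8,8,6,.08,.04])])
    o=minimize(f,p0,method='Nelder-Mead',options=dict(initial_simplex=sx,maxiter=250,xatol=.05,fatol=1e-4))
    p=o.x;print(np.round(p,3),[round(iou(v,p),3) for v in views]);return p
if __name__=='__main__':
    y=np.pi+.09
    p=fit([537,123,46,y,0],4,18)
    fit([524,273,46,y,0],105,128,('wrist','top','scene'))
    R=(Rt.from_euler('z',p[3])*Rt.from_euler('y',p[4])).as_matrix();print('tab mid/top',R@[25,0,175]+p[:3],R@[25,0,200]+p[:3])
    for v in('wrist',):
        im=V[v]['frame'].copy();cn,_=cv2.findContours(mask(V[v],p)[S//2::S,S//2::S].copy(),0,2);cv2.drawContours(im,cn,-1,(255,255,255),1);cv2.imwrite('pics/fit.png',cv2.resize(im[80:280,200:420,::-1],None,fx=3,fy=3)[:600])
E
python3 fit.py
```

```text
[5.36362e+02 1.21915e+02 4.66590e+01 3.19600e+00 9.00000e-03] [np.float64(0.94), np.float64(0.598), np.float64(0.948)]
[ 5.23401e+02  2.71834e+02  4.62900e+01  3.20500e+00 -1.20000e-02] [np.float64(0.981), np.float64(0.494), np.float64(0.891)]
tab mid/top [509.85597934 120.47795586 221.43105641] [509.63543964 120.46599946 246.43008078]
```

Fit is good in the wrist and scene views (tab centre about (510.5, 120.5, 221)). I'll descend around the tab and half-close, then check.

play_rows:
  increments:
    - {"claw": 8.5,"tx": -2.7,"ty": -1.5,"tz": 0,"turn": -1}
    - {"claw": 8.5,"tx": 0,"ty": 0,"tz": -4.5,"turn": 0}
    - {"claw": 8.5,"tx": 0,"ty": 0,"tz": -4.5,"turn": 0}
    - {"claw": 8.5,"tx": 0,"ty": 0,"tz": -3,"turn": 0}
    - {"claw": 6,"tx": 0,"ty": 0,"tz": -2.3,"turn": 0}
    - {"claw": 3,"tx": 0,"ty": 0,"tz": 0,"turn": 0}
    - {"claw": 2.4,"tx": 0,"ty": 0,"tz": 0,"turn": 0}
    - {"claw": 2.4,"tx": 0,"ty": 0,"tz": 0,"turn": 0}
    - {"claw": 2.4,"tx": 0,"ty": 0,"tz": 0,"turn": 0}
  newtons: 40

```text
t: 4.32
tool_pos: [511.1, 119.9, 222.9]
ee_rot: [0.0, 0.678, 0.735, 0.0]
wrist_force: [0.3, 0.1, 1.0]
width: 23.8
grip_force: 0.0
```

```bash
python3 - <<'E'
from h import *
s,w=wrist();print(s['tool_pos'],s['width'],s['t'])
cv2.imwrite('pics/w3.png',w['frame'][:,:,::-1])
E
```

```text
[511.11486367 119.93020541 222.94066887] 23.848261933040337 4.325
```

View pics/w3.png

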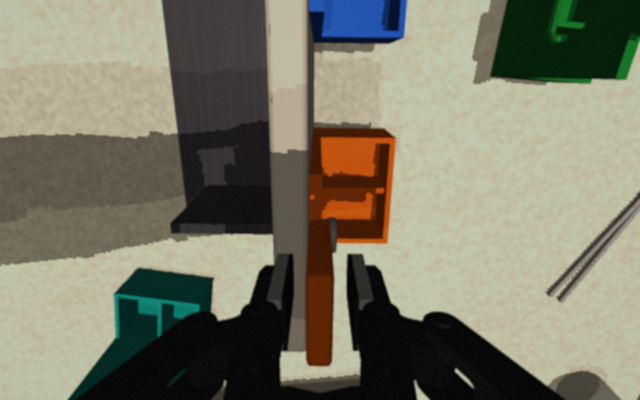

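The tab at column 319 sits centred between the pads (inner faces at 293 and 347). I'll close, then lift 31 mm.

play_rows:
  increments:
    - {"claw": 0.5,"tx": 0,"ty": 0,"tz": 0,"turn": 0}
    - {"claw": 0.5,"tx": 0,"ty": 0,"tz": 0,"turn": 0}
    - {"claw": 0.5,"tx": 0,"ty": 0,"tz": 0,"turn": 0}
    - {"claw": 0.5,"tx": 0,"ty": 0,"tz": 0,"turn": 0}
    - {"claw": 0.5,"tx": 0,"ty": 0,"tz": 1,"turn": 0}
    - {"claw": 0.5,"tx": 0,"ty": 0,"tz": 1,"turn": 0}
    - {"claw": 0.5,"tx": 0,"ty": 0,"tz": 1,"turn": 0}
    - {"claw": 0.5,"tx": 0,"ty": 0,"tz": 0.1,"turn": 0}
    - {"claw": 0.5,"tx": 0,"ty": 0,"tz": 0,"turn": 0}
  newtons: 50

```text
t: 5.5
tool_pos: [510.8, 119.9, 253.1]
ee_rot: [-0.0, 0.678, 0.735, -0.0]
wrist_force: [-0.1, -0.2, -2.2]
width: 9.2
grip_force: 50.7
```

```bash
python3 - <<'E'
from h import *
s,w=wrist();print(s['tool_pos'],s['width'],s['t'],s['wrist_force'])
im=r.get_image('scene')['frame'];cv2.imwrite('pics/s4.png',cv2.resize(im[100:300,300:560,::-1],None,fx=3,fy=3))
for c in('scene','wrist'):print([(np.round(d['point']),round(d['p'],2)) for d in r.tip_of(c,'orange_caddy')])
E
```

```text
[510.83363871 119.88296192 253.13400677] 9.160481424222098 5.5 [-0.13927091 -0.20568812 -2.24271016]
[(array([533., 124.,  74.]), 0.96), (array([693., 258.,   3.]), 0.96)]
[(array([354., -47.,   1.]), 0.97), (array([535., 120.,  79.]), 0.91), (array([692., 253.,  -3.]), 0.65)]
```

View pics/s4.png

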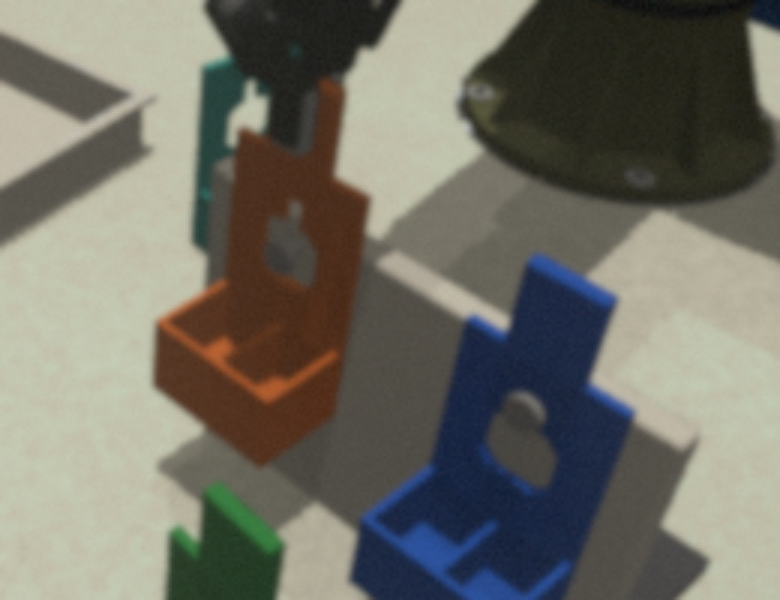

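It's raised about 31 mm, with the screw head inside the wide hole at crop (288,255). I'll pull it straight off along the board normal.

play_rows:
  increments:
    - {"claw": 0.5,"tx": 0.7,"ty": 0.06,"tz": 0,"turn": 0}
    - {"claw": 0.5,"tx": 1,"ty": 0.08,"tz": 0,"turn": 0}
    - {"claw": 0.5,"tx": 1,"ty": 0.08,"tz": 0,"turn": 0}
    - {"claw": 0.5,"tx": 1,"ty": 0.08,"tz": 0,"turn": 0}
    - {"claw": 0.5,"tx": 1,"ty": 0.08,"tz": 0,"turn": 0}
    - {"claw": 0.5,"tx": 1,"ty": 0.08,"tz": 0,"turn": 0}
    - {"claw": 0.5,"tx": 0.8,"ty": 0.07,"tz": 0,"turn": 0}
    - {"claw": 0.5,"tx": 0,"ty": 0,"tz": 0,"turn": 0}

```text
t: 6.7
tool_pos: [576.3, 125.2, 253.0]
ee_rot: [-0.0, 0.679, 0.735, -0.0]
wrist_force: [-0.6, 0.5, -3.3]
width: 9.1
grip_force: 50.6
```

```bash
python3 - <<'E'
from h import *
s,w=wrist();print(s['tool_pos'],s['width'],s['t'],s['wrist_force'],s['ft_torque'])
for c in('scene','wrist'):
  if c=='scene': im=r.get_image(c)
  for q in('orange_caddy','blue_caddy','wash_tray'):print(c,q,[(np.round(d['point']),round(d['p'],2)) for d in r.tip_of(c,q)])
E
```

```text
[576.29965724 125.20973901 253.03333468] 9.06916530727551 6.7 [-0.5507071   0.50094533 -3.26199755] [ 0.04485533  0.03396726 -0.03684125]
scene orange_caddy [(array([694., 256.,   2.]), 0.9), (array([599., 130.,  74.]), 0.78)]
scene blue_caddy [(array([522., 269.,  45.]), 0.9)]
scene wash_tray [(array([ 498., -332.,   -1.]), 0.91)]
wrist orange_caddy [(array([604., 127.,  77.]), 0.77), (array([358., -47.,   1.]), 0.7), (array([691., 253.,  -4.]), 0.55)]
wrist blue_caddy []
wrist wash_tray []
```

It's clear of the screw and blue hasn't moved. I'll carry it to the tray.

play_rows:
  increments:
    - {"claw": 0.5,"tx": 0,"ty": 0,"tz": 2,"turn": 0}
    - {"claw": 0.5,"tx": -0.5,"ty": -2,"tz": 2,"turn": 0}
    - {"claw": 0.5,"tx": -0.9,"ty": -4,"tz": 0,"turn": 0}
    - {"claw": 0.5,"tx": -1.1,"ty": -5,"tz": 0,"turn": 0}
    - {"claw": 0.5,"tx": -1.1,"ty": -5,"tz": 0,"turn": 0}
    - {"claw": 0.5,"tx": -1.1,"ty": -5,"tz": 0,"turn": 0}
    - {"claw": 0.5,"tx": -1.1,"ty": -5,"tz": 0,"turn": 0}
    - {"claw": 0.5,"tx": -1.1,"ty": -5,"tz": 0,"turn": 0}
    - {"claw": 0.5,"tx": -1.1,"ty": -5,"tz": 0,"turn": 0}
    - {"claw": 0.5,"tx": -1.1,"ty": -5,"tz": 0,"turn": 0}
    - {"claw": 0.5,"tx": -0.8,"ty": -3,"tz": 0,"turn": 0}
    - {"claw": 0.5,"tx": -0.4,"ty": -1.5,"tz": 0,"turn": 0}
    - {"claw": 0.5,"tx": 0,"ty": 0,"tz": -2,"turn": 0}
    - {"claw": 0.5,"tx": 0,"ty": 0,"tz": -3,"turn": 0}
    - {"claw": 0.5,"tx": 0,"ty": 0,"tz": -3,"turn": 0}
    - {"claw": 0.5,"tx": 0,"ty": 0,"tz": -1.5,"turn": 0}
    - {"claw": 0.5,"tx": 0,"ty": 0,"tz": 0,"turn": 0}

```text
t: 9.22
tool_pos: [472.9, -329.5, 198.1]
ee_rot: [-0.0, 0.678, 0.735, -0.0]
wrist_force: [0.7, -0.3, -1.8]
width: 9.2
grip_force: 50.6
```

```bash
python3 - <<'E'
from h import *
s=r.state();print(s['tool_pos'],s['width'],s['t'],s['wrist_force'],s['ft_torque'])
im=r.get_image('scene');cv2.imwrite('pics/s5.png',cv2.resize(im['frame'][40:240,140:400,::-1],None,fx=3,fy=3))
for q in('orange_caddy','blue_caddy','wash_tray'):print(q,[(np.round(d['point']),round(d['p'],2)) for d in r.tip_of('scene',q)])
E
```

```text
[ 472.8787758  -329.52578898  198.09522579] 9.214521709007084 9.225 [ 0.7096224  -0.31084578 -1.80014344] [-0.04207587  0.05695594  0.01777171]
orange_caddy [(array([692., 258.,   2.]), 0.74)]
blue_caddy [(array([522., 270.,  46.]), 0.79)]
wash_tray [(array([ 496., -333.,    0.]), 0.95)]
```

View pics/s5.png

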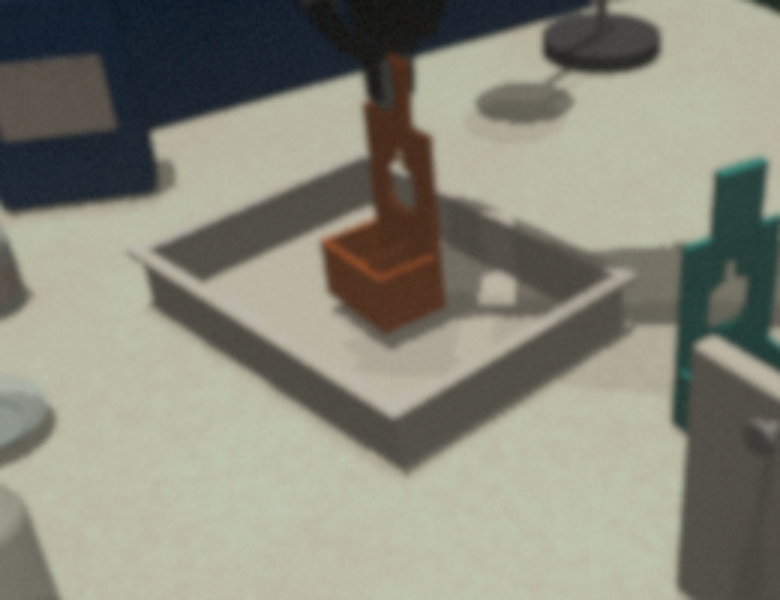

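The caddy (crop (385,270)) hangs upright over the tray floor, about 16 mm up. I'll lower it gently until it touches.

play_rows:
  increments:
    - {"claw": 0.5,"tx": 0,"ty": 0,"tz": -0.6,"turn": 0}
    - {"claw": 0.5,"tx": 0,"ty": 0,"tz": -0.5,"turn": 0}
    - {"claw": 0.5,"tx": 0,"ty": 0,"tz": -0.2,"turn": 0}
    - {"claw": 0.5,"tx": 0,"ty": 0,"tz": -0.2,"turn": 0}
    - {"claw": 0.5,"tx": 0,"ty": 0,"tz": 0,"turn": 0}

```text
t: 10.05
tool_pos: [472.9, -329.8, 183.2]
ee_rot: [-0.0, 0.679, 0.735, -0.0]
wrist_force: [-0.3, -0.7, -2.7]
width: 9.4
grip_force: 50.6
```

play_rows:
  increments:
    - {"claw": 0.5,"tx": 0,"ty": 0,"tz": -0.1,"turn": 0}
    - {"claw": 0.5,"tx": 0,"ty": 0,"tz": -0.1,"turn": 0}
    - {"claw": 0.5,"tx": 0,"ty": 0,"tz": 0,"turn": 0}

```text
t: 10.42
tool_pos: [473.0, -329.9, 181.9]
ee_rot: [0.0, 0.679, 0.735, -0.0]
wrist_force: [-1.8, 0.0, 4.2]
width: 9.3
grip_force: 51.5
```

It's touching (4 N upward). I'll release, retreat straight up and check.

play_rows:
  increments:
    - {"claw": 1.6,"tx": 0,"ty": 0,"tz": 0,"turn": 0}
    - {"claw": 3,"tx": 0,"ty": 0,"tz": 0,"turn": 0}
    - {"claw": 5,"tx": 0,"ty": 0,"tz": 0,"turn": 0}
    - {"claw": 5,"tx": 0,"ty": 0,"tz": 0,"turn": 0}
    - {"claw": 5,"tx": 0,"ty": 0,"tz": 0,"turn": 0}
    - {"claw": 5,"tx": 0,"ty": 0,"tz": 2,"turn": 0}
    - {"claw": 5,"tx": 0,"ty": 0,"tz": 4,"turn": 0}
    - {"claw": 5,"tx": 0,"ty": 0,"tz": 5,"turn": 0}
    - {"claw": 5,"tx": 0,"ty": 0,"tz": 3,"turn": 0}
    - {"claw": 5,"tx": 0,"ty": 0,"tz": 0,"turn": 0}
    - {"claw": 5,"tx": 0,"ty": 0,"tz": 0,"turn": 0}

```text
t: 11.8
tool_pos: [472.8, -329.7, 320.2]
ee_rot: [-0.001, 0.679, 0.735, -0.0]
wrist_force: [-0.3, 0.1, -0.2]
width: 50.3
grip_force: 0.0
```

```bash
python3 - <<'E'
from h import *
s=r.state();print(s['tool_pos'],s['width'],s['t'],s['wrist_force'])
im=r.get_image('scene');cv2.imwrite('pics/s6.png',im['frame'][:,:,::-1])
for q in('orange_caddy','blue_caddy'):print(q,[(np.round(d['point']),round(d['p'],2)) for d in r.tip_of('scene',q)])
E
```

```text
[ 472.78236012 -329.68229706  320.1849255 ] 50.305009603581986 11.8 [-0.33376746  0.09527391 -0.21762641]
orange_caddy [(array([ 495., -325.,    2.]), 0.94), (array([694., 257.,  -1.]), 0.64)]
blue_caddy [(array([526., 271.,  48.]), 0.9)]
```

View pics/s6.png

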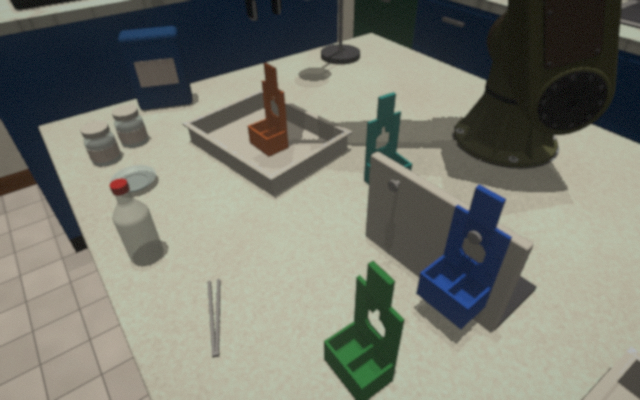

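The orange caddy stands upright in the tray at (270,115), blue still hangs at (465,260), and the gripper is clear. I'll hand it in.

```bash
python3 -c "
from cell import r
print(r.sign_off())"
```

```text
the job is handed in; nothing more can be done
None
```

The orange caddy is off its screw and standing upright in the empty wash tray, the blue caddy still hangs where it was, and the job is handed in at about 12 s of the 40 s allowed; no verdict came back.

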